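# Tip the vial block down onto its bed over the fence

### The job

The grey vial block stands on end on the low step of the tipping cradle. Push it over the cradle's fence edge so that it pivots down onto the rubber bed and lies flat and straight there with its wells facing up, its foot still at the fence. Support it all the way and lower it gently: do not let it fall onto the bed, do not lift it off the fence, and leave the vials and the dish beside it alone.

Things in the scene. Friction and masses are not known exactly. Their poses are not given: they have to be found in the camera images.
- cradle: Fixed tipping cradle, 175 (its x) x 132 (y) x 68 mm high. Origin on the worktop under the middle of its fence; z up. Local x 0 to +80 mm: low step, top at 42 mm. x 0 to -95 mm: bed with black rubber pad, top at 52 mm; its edge at x = 0 is a rubber-faced bar, the fence, 10 mm above the step. Past -95 mm only worktop. Cheeks 10 mm thick, 68 mm high along both sides, 112 mm apart inside.
- fence_edge (a point): Middle of the fence's upper edge, over which the block pivots: 52 mm above the worktop at the cradle's x = 0, y = 0; axes as the cradle's. The block is to tip towards the cradle's -x. When it lies right, its foot sticks out 10 to 30 mm behind this edge and its top end 35 to 55 mm past the far end of the bed, with 52 mm of air below.
- vial_block: Loose grey plastic vial block, 0.6 to 0.95 kg, on end on the step: 50 mm thick (its x), 100 wide (y), 160 tall (z, foot to top end). Origin at the middle of its foot. Six round wells, 36 mm across, 38 deep, in its +x face; the last 31 mm to the top end are plain. Its plain -x face stands 2 to 7 mm from the fence. Lying right, its z points along the cradle's -x and its x (wells) up.
- block_centre (a point): Centre of the vial block, 80 mm from its foot; axes as the block's. Friction is about 0.6, and 1.2 on the fence. Pushed high up the block pivots over the fence; it balances about 20 degrees from upright and beyond that falls unless something supports its plain face or end.
- block_foot_edge (a point): Middle of the block's foot edge on its plain -x side, the edge that stands at the fence (local -25, 0, 0 mm); axes as the block's. It may slide back up to 25 mm from the fence while the block tips.
- block_top_end (a point): Middle of the block's top end face (local 0, 0, 160 mm), 50 x 100 mm; axes as the block's.
- dish: Bystander: round aluminium moisture dish with lid, 61 mm across, 26 mm high, on the worktop beside the cradle; origin at the middle of its underside. Not to be disturbed.
- vial_red: Bystander: sample vial with a red cap, 33 mm across, 78 mm high, standing on the worktop behind the step, 130 to 165 mm from the fence edge on the cradle's +x side; origin at the middle of its underside. Not to be disturbed.
- vial_blue: Bystander: sample vial with a blue cap, 33 mm across, 78 mm high, standing on the worktop behind the step, 130 to 165 mm from the fence edge on the cradle's +x side; origin at the middle of its underside. Not to be disturbed.
- vial_white: Bystander: sample vial with a white cap, 33 mm across, 78 mm high, standing on the worktop behind the step, 130 to 165 mm from the fence edge on the cradle's +x side; origin at the middle of its underside. Not to be disturbed.
There are look-alikes about, which are no part of the job. What is shaped like the cradle but orange or yellow is not meant.

How it is judged:
By the outcome, as a careful person would: the job done as asked, in the order asked, and still so for the second after the job is handed in, with the robot touching nothing.
It also fails if it takes over 45 s, if anything falls off the work surface, if the arm or the gripper's body presses on something with over 40 N, if the wrist force passes 120 N, or if a joint passes its speed limit or range.

### The arm

A 6-joint arm with a two-finger parallel gripper is mounted at the origin on a cart in front of the work surface, level with it; the furniture and walls round the work are solid. World frame = base frame: x ahead of the robot, y to its left, z up, the work surface at z = 0. Lengths are in mm, angles in rad, forces in N, time in s.
With the tool pointing down it reaches from about 350 to 975 mm from the base axis. Payload 7.1 kg.
Tool frame: the origin (TCP) lies on the front face of the gripper's body, between the roots of the fingers; the fingertips stand 80 mm ahead of it and the grasp point (between the pads) lies 61 mm ahead of it (env.tips_ahead is the distance from the TCP to the fingertips, in mm); z points along the fingers, y is the line along which they close (so a half turn about z gives the same grasp; the last joint's range is limited). The gripper opens to 88 mm and grips with 3 to 60 N. Pads are 20 mm wide; open, the fingers measure 115 mm over their backs; the gripper's body (75 mm by 178 mm) begins 61 mm behind the grasp point.
Start: joints at [-1.3, 0.423, 1.63, -0, 1.089, -0.019], TCP at [178.619, -598.916, 302.675] pointing down, gripper open.
Joint ranges: [-3, 3], [-0.9, 2.11], [0.09, 2.58], [-1.31, 4.45], [0.11, 2.69], [-2.54, 2.54]. Speed limits (rad/s): [2.39, 2.39, 3.01, 3.14, 3.14, 3.14].

### API

Orientations are given as a unit quaternion [x, y, z, w].
In Python, from station import env, set_gripper, viewer, workorder gives the robot as it stands. Calls block until the motion is done:
- env.reach(position, orientation): joint-space move of the TCP to a pose.
- env.move_l(position, rot=None, rate=150, f_stop=None): straight line of the TCP; rot=None keeps the orientation; rate is the mean speed in mm/s. With f_stop (N) it stops when the force on the tool has changed by that much, and returns True; else False.
- env.move_joints(angles): joint-space move.
- set_gripper(opening): finger opening in mm; the grip force is fixed at half the most; returns when the fingers have stopped.
- env.hold(seconds).
- env.ik(position, orientation): joint angles nearest the present ones, or None.
- env.read_state(): the state.
- viewer.camera(name): name is "scene" or "top" or "wrist"; returns the picture (400x640x3 uint8, blue, green, red); there is no depth.
- viewer.camera_params(name): a dict with "fx", "fy", "cx", "cy" (pixels), "pose" (4x4, takes a point from camera to world coordinates); the wrist camera has in their place "tool_from_camera" (4x4, takes a point from camera to tool coordinates, whose origin is the TCP and whose axes are the flange's). Camera axes: x right, y up, looking along -z (the intrinsics and any distortion apply to the point x, -y, -z); pixel columns grow to the right and rows downward; lengths in mm; the calibration is good to about 2 mm. A picture is of the moment at which its call begins: read the wrist's pose just before it. camera_params takes no time and is no camera call.
A pose or a line that the arm cannot do raises env.IKError and nothing moves.
- workorder.sign_off(): hands the job in; it is judged then, once.
The state is a dict: "time_s": time; "qpos": joint angles; "dq": joint speeds; "tau": joint torques, N m; "tool_pos": TCP position; "orientation": TCP orientation; "force": force on the tool from outside, world axes, zero at the start; "wrist_torque": the same for the moment, N m; "width": finger opening in mm; "grip_force": force on a finger pad.
Only numpy, scipy, OpenCV 4.12 (cv2) and the standard library are available. Lean on these libraries where they do the work, as an engineer would, in place of code of your own. Each camera call takes 0.05 s, during which the arm holds its last target. There are 200 camera calls.

## Working session

There is one attempt and no reset: what is moved stays moved. The work goes in short steps, each a Python script; the robot and the scene stay as the last script left them, time stands still between calls to the robot, and variables do not carry over. Pictures are saved under pics/ and viewed, at most 10 in all, crops included, and the job is handed in when it is done.

```bash
ls; mkdir -p pics
python3 - <<'E'
from station import env, set_gripper, viewer, workorder
import cv2,numpy as np
np.set_printoptions(precision=4,suppress=True)
for n in("scene","top"):
    im=viewer.camera(n); cv2.imwrite(f"pics/{n}0.png",im)
    p=viewer.camera_params(n); print(n,{k:(v if k!='pose' else np.array(v)) for k,v in p.items()})
print(viewer.camera_params("wrist"))
print(env.read_state())
E
```

```text
pics
scene {'fx': 421.29447010468783, 'fy': 421.29447010468783, 'cx': 316.02764134042707, 'cy': 198.06645118310948, 'pose': array([[  -0.5734,    0.6332,   -0.5199,  -70.9782],
       [  -0.8192,   -0.4332,    0.3759,  717.0762],
       [   0.0128,    0.6415,    0.7671, 1055.512 ],
       [   0.    ,    0.    ,    0.    ,    1.    ]])}
top {'fx': 382.90697288072624, 'fy': 382.90697288072624, 'cx': 321.4951178952838, 'cy': 203.5152049135825, 'pose': array([[  -0.008 ,    0.9826,   -0.1854,  366.6115],
       [  -0.9992,   -0.0007,    0.0392,  297.9838],
       [   0.0384,    0.1855,    0.9819, 1148.5612],
       [   0.    ,    0.    ,    0.    ,    1.    ]])}
{'fx': 284.7140049591188, 'fy': 284.7140049591188, 'cx': 320.5462573823419, 'cy': 199.28696890906275, 'tool_from_camera': array([[ -0.0003,   0.9628,   0.2702,  73.8884],
       [  1.    ,   0.0003,   0.    ,   0.5668],
       [ -0.0001,   0.2702,  -0.9628, -81.8403],
       [  0.    ,   0.    ,   0.    ,   1.    ]])}
{'time_s': 0.1, 'qpos': array([-1.3   ,  0.4238,  1.6306,  0.    ,  1.0886, -0.019 ]), 'dq': array([ 0.0004, -0.0006, -0.0031, -0.0002,  0.0009,  0.0016]), 'tau': array([  0.    , -54.5613, -27.4325,   0.0645,   0.0188,  -0.    ]), 'tool_pos': array([ 178.5168, -598.5498,  301.9725]), 'orientation': array([ 0.9895,  0.1444, -0.0001, -0.0007]), 'force': array([ 0.6368,  0.402 , -0.9066]), 'wrist_torque': array([ 0.0113, -0.0222, -0.0384]), 'grip_force': 0.0, 'width': 87.69400504332053}
```

View pics/scene0.png

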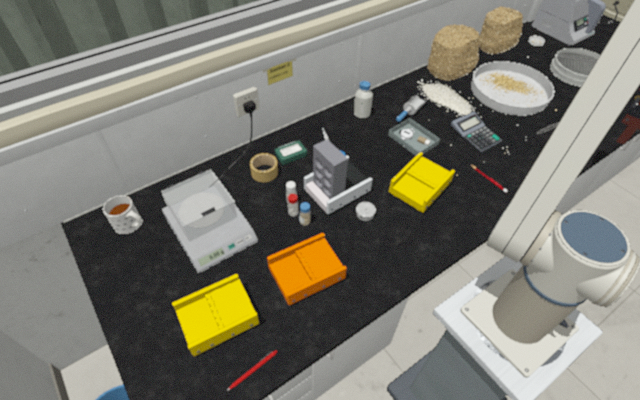

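View pics/top0.png

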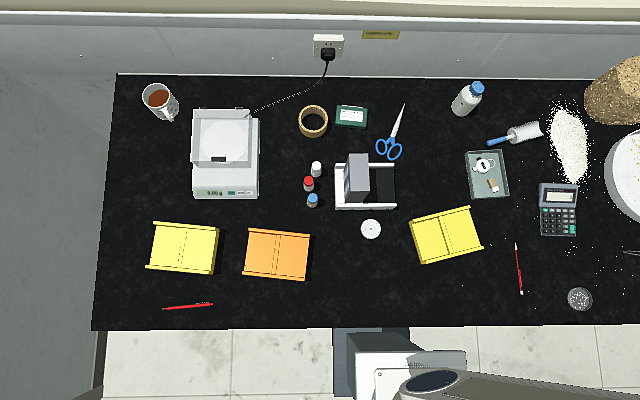

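The scene view shows a white cradle at scene (338,188) / top (365,187), with the grey block standing on it at top (357,178). The vials are at top (316,169), (308,184) and (312,200), and the dish is at (371,229). The other candidates are orange (277,254) and yellow (184,248) and (446,235). The white cradle fits because it isn't orange or yellow and it carries the block. I'll confirm that in a crop.

```bash
cat > h.py <<'E'
from station import env, set_gripper, viewer, workorder
import cv2,numpy as np
from scipy.spatial.transform import Rotation as R
np.set_printoptions(precision=3,suppress=True)
def campose(n):
    p=viewer.camera_params(n)
    if n!="wrist": return p,np.array(p["pose"])
    s=env.read_state(); T=np.eye(4); T[:3,:3]=R.from_quat(s["orientation"]).as_matrix(); T[:3,3]=s["tool_pos"]
    return p,T@np.array(p["tool_from_camera"])
def ray(p,T,u,v,z):
    d=T[:3,:3]@np.array([(u-p["cx"])/p["fx"],-(v-p["cy"])/p["fy"],-1]); o=T[:3,3]
    return o+d*(z-o[2])/d[2]
def proj(p,T,X):
    c=(np.asarray(X)-T[:3,3])@T[:3,:3]
    return np.array([p["cx"]-p["fx"]*c[0]/c[2],p["cy"]+p["fy"]*c[1]/c[2]])
E
python3 - <<'E'
from h import *
t=cv2.imread("pics/top0.png")[145:245,300:405]; s=cv2.imread("pics/scene0.png")[130:235,280:385]
t=cv2.resize(t,(400,400*100//105),interpolation=2);s=cv2.resize(s,(400,400),interpolation=2)
o=np.zeros((400,800,3),np.uint8);o[:t.shape[0],:400]=t;o[:,400:]=s
cv2.imwrite("pics/crop.png",o)
p,T=campose("top")
for n,u,v,z in[("blk top",357,165,202),("cradle",365,187,68),("vr",308,184,78),("vb",312,200,78),("vw",316,169,78),("dish",371,229,26)]: print(n,ray(p,T,u,v,z))
E
```

```text
blk top [646.202 167.849 202.   ]
cradle [619.428 127.716  68.   ]
vr [625.764 293.553  78.   ]
vb [578.929 282.23   78.   ]
vw [670.418 270.341  78.   ]
dish [501.564 106.954  26.   ]
```

View pics/crop.png

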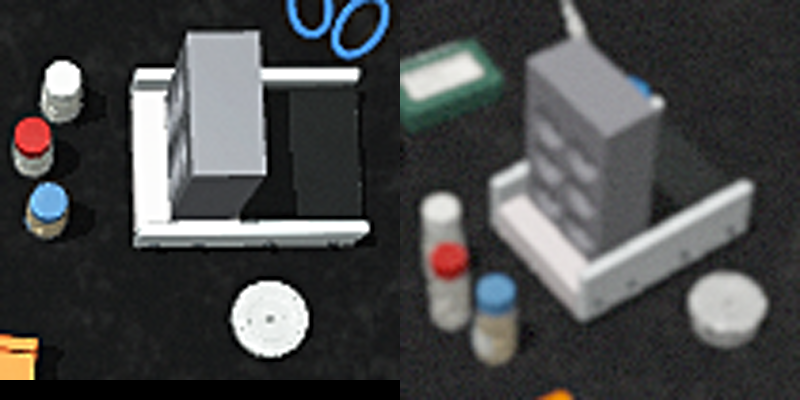

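The crop confirms it: the white cradle with the grey block, wells facing the vials. The cheek ends are at crop (135,228), (370,225), (133,70) and (360,70). Cradle +x is roughly world +y.

Plan:
- Straddle the plain top 28 mm of the block with the fingers as a close cage.
- Rotate the tool together with the block about the fence edge.
- Open slightly and lower the block on the lower finger, with the tool pitched about 20° so its body clears the worktop.

Next I check IK along this path and take a wrist view.

```bash
cat >> h.py <<'E'
def plan(fence,yaw,th,ph,s,w,sgn,ins=28):
    """TCP pose; fence=(x,y), cradle +x at yaw; th block tilt, ph tool tilt (deg); lower pad on the block's end edge"""
    ex=np.array([np.cos(yaw),np.sin(yaw),0]); ez=np.array([0,0,1.])
    t,f=np.radians([th,ph]); P=np.array([*fence,52.])
    E=P+(160-s)*(-np.sin(t)*ex+np.cos(t)*ez)
    u=-np.sin(f)*ex+np.cos(f)*ez; n=np.cos(f)*ex+np.sin(f)*ez
    y=sgn*n; z=-u
    return E+(80-ins)*u+w/2*n, R.from_matrix(np.c_[np.cross(y,z),y,z]).as_quat()
E
python3 - <<'E'
from h import *
for sgn in(1,-1):
    for th,ph in[(0,0),(20,20),(45,45),(70,70),(90,70)]:
        p,q=plan((620,135),np.pi/2,th,ph,16,60,sgn); print(sgn,th,p,env.ik(p,q))
q=plan((620,135),np.pi/2,0,0,16,60,1)[1]
for s in (1,-1):
    q=plan((620,135),np.pi/2,0,0,16,60,s)[1]; print(s,R.from_quat(q).as_matrix()[:,0], env.ik([600,140,400],q))
E
```

```text
1 0 [620. 165. 248.] [ 0.242  0.509  1.63  -0.     1.002 -1.329]
1 20 [620.     96.155 246.44 ] [ 0.009  0.5    1.689  0.421  0.991 -1.801]
1 45 [620.     17.62  211.806] [-0.248  0.642  1.685  0.825  1.203 -2.285]
1 70 [620.    -38.919 147.227] None
1 90 [620.    -47.603  97.976] None
-1 0 [620. 165. 248.] [ 0.242  0.509  1.63  -0.     1.002  1.812]
-1 20 [620.     96.155 246.44 ] [0.009 0.5   1.689 0.421 0.991 1.34 ]
-1 45 [620.     17.62  211.806] [-0.248  0.642  1.685  0.825  1.203  0.856]
-1 70 [620.    -38.919 147.227] [-0.408  0.904  1.597  1.043  1.519  0.582]
-1 90 [620.    -47.603  97.976] [-0.419  0.986  1.569  1.036  1.498  0.532]
1 [-1.  0.  0.] [ 0.21   0.318  1.554 -0.     1.27  -1.361]
-1 [ 1. -0.  0.] [ 0.21   0.318  1.554 -0.     1.27   1.781]
```

Run:
```python
from h import *
s=env.read_state(); env.move_l(list(np.array(s["tool_pos"])+[0,0,100]),rate=250)
q=plan((620,135),np.pi/2,0,0,16,60,-1)[1]
env.reach([665,140,420],q)
set_gripper(70)
p,T=campose("wrist"); im=viewer.camera("wrist"); cv2.imwrite("pics/w1.png",im); np.savez("w1.npz",T=T)
print(env.read_state()["time_s"],env.read_state()["width"])
```

```text
4.3 69.91860302413755
```

View pics/w1.png

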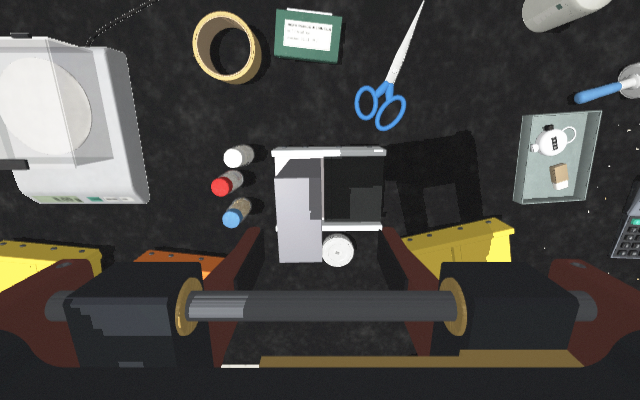

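The wrist view shows the cradle: far cheek along row 150 (272–385), near cheek along row 227, with the block's top face at about (275–323, 178–262). I'll enlarge it for corner positions.

Run:
```python
from h import *
im=cv2.imread("pics/w1.png")[140:270,262:395]
cv2.imwrite("pics/w1c.png",cv2.resize(im,None,fx=4.5,fy=4.5,interpolation=cv2.INTER_NEAREST))
```

```text
(no output)
```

View pics/w1c.png

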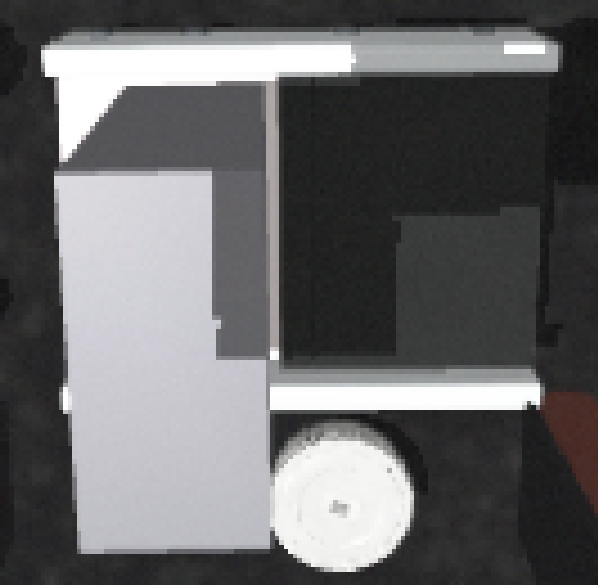

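The crop shows the block's top face with corners (55,172), (266,170), (270,551) and (78,552), partly in the gripper's shadow. The far cheek's top face runs from (42,45–77) to (560,40–71) and the near one from (62,384–410) to (542,380–405). The fence is the light bar at x≈272.

Run:
```python
from h import *
p=viewer.camera_params("wrist"); T=np.load("w1.npz")["T"]
f=lambda u,v,z: ray(p,T,262+u/4.5-.5+.11,140+v/4.5-.5+.11,z)[:2]
b=np.array([f(*c,202) for c in[(55,172),(266,170),(270,551),(78,552)]]); print(b,b.mean(0)); 
print("sizes",[np.hypot(*(b[i]-b[i-1])) for i in range(4)])
c=np.array([f(*k,68) for k in[(42,45),(560,40),(62,410),(542,405)]]); print(c,c.mean(0)," cheek len",np.hypot(*(c[0]-c[1])),np.hypot(*(c[2]-c[3])),"width",np.hypot(*(c[0]-c[2])),np.hypot(*(c[1]-c[3])))
ang=lambda a:np.degrees(np.arctan2(a[1],a[0]))
print("cradle yaw",ang(c[0]-c[1]),ang(c[2]-c[3]),"block yaw",ang(b[0]-b[1]),ang(b[3]-b[2]),ang(b[3]-b[0])+270,ang(b[2]-b[1])+270)
fe=np.array([f(278,90,52),f(278,350,52)]); print("fence",fe,ang(fe[1]-fe[0])+90)
pt,Tt=campose("top"); print("top cheeks",[ray(pt,Tt,u,v,68)[:2] for u,v in[(334.9,163.4),(394.5,163.4),(335.4,208),(397.1,207)]])
```

```text
[[678.791 189.5  ]
 [679.259 139.269]
 [578.886 138.253]
 [578.612 188.017]] [628.887 163.76 ]
sizes [np.float64(100.19052265443698), np.float64(50.23284864415757), np.float64(100.3784317243674), np.float64(49.764847685893024)]
[[695.17  214.322]
 [696.768  40.743]
 [563.987 213.286]
 [565.881  39.178]] [630.451 126.882]  cheek len 173.58663406328844 174.1184704776695 width 131.1862145868077 130.8967221039907
cradle yaw 90.52759304985013 90.6229792466787 block yaw 90.53349605478748 90.31544837759212 90.84822374706516 90.58029342346904
fence [[677.885 134.998]
 [581.387 134.773]] -89.86632101024853
top cheeks [array([690.44 , 214.486]), array([691.058,  38.007]), array([557.466, 214.977]), array([560.185,  36.145])]
```

Sizes match: block 100×50, cradle 174×131. The fence is at about (630.4, 134.4) with cradle yaw 90.57°, and the gap from fence to block is about 4 mm. Next I cage the block and tip it to 30°.

```bash
cat >> h.py <<'E'
FENCE=(630.0,134.4); YAW=np.radians(90.57)
def sprof(th): return min(10/np.cos(np.radians(min(th,80))),17)
def go(th,ph,w,rate=35,fs=30):
    p,q=plan(FENCE,YAW,th,ph,sprof(th),w,-1)
    hit=env.move_l(list(p),list(q),rate=rate,f_stop=fs)
    s=env.read_state(); print(th,ph,round(s["time_s"],2),"hit" if hit else "","F",s["force"],"w",round(s["width"],1),s["tool_pos"]-p,flush=True)
    return hit
E
python3 - <<'E'
from h import *
q=plan(FENCE,YAW,0,0,10,53,-1)[1]
env.reach([629.3,163.8,300],list(q))
env.move_l([629.3,163.8,254],list(q),rate=80,f_stop=15)
set_gripper(53); s=env.read_state(); print(s["time_s"],s["width"],s["force"],s["tool_pos"])
for th in(8,16,23,30):
    if go(th,th,53): break
cv2.imwrite("pics/s1.png",viewer.camera("scene")); cv2.imwrite("pics/t1.png",viewer.camera("top"))
a=cv2.resize(cv2.imread("pics/s1.png")[110:240,270:400],(400,400));b=cv2.resize(cv2.imread("pics/t1.png")[140:240,310:410],(400,400))
cv2.imwrite("pics/c1.png",np.hstack([a,b]))
E
```

```text
6.0917 52.82394993668357 [-0.599 -0.035  0.875] [629.327 163.832 254.173]
8 8 7.13  F [ 0.759  0.763 -0.451] w 53.0 [ 0.036  0.178 -0.041]
16 16 8.09  F [ 0.216 -0.408 -0.109] w 53.0 [0.04  0.176 0.075]
23 23 8.95  F [-0.02   0.387 -1.549] w 52.9 [-0.003  0.155  0.024]
30 30 9.81  F [-1.013 -1.403 -1.274] w 53.0 [-0.05   0.13   0.015]
```

View pics/c1.png

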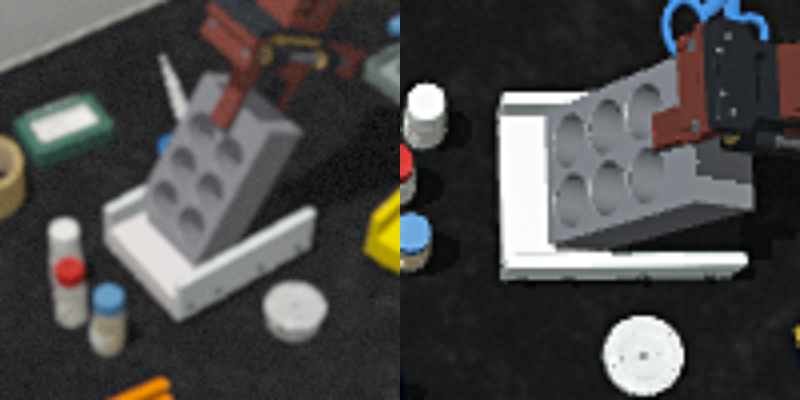

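Pictures: the block is leaning about 30° in the cage, foot on the step at the fence, vials and dish untouched. Continue to 70°, opening in small compensated steps.

Run:
```python
from h import *
ok=True
for th in(38,46,54,62):
    if go(th,th,53): ok=False;break
if ok:
    for w in(57,61,65,69,73):
        set_gripper(w); 
        if go(62,62,w,rate=20): ok=False;break
if ok: go(70,70,73)
cv2.imwrite("pics/s2.png",viewer.camera("scene")); cv2.imwrite("pics/t2.png",viewer.camera("top"))
a=cv2.resize(cv2.imread("pics/s2.png")[110:240,290:420],(400,400));b=cv2.resize(cv2.imread("pics/t2.png")[140:240,320:420],(400,400))
cv2.imwrite("pics/c2.png",np.hstack([a,b]))
```

```text
38 38 10.86  F [ 0.094 -0.777 -1.951] w 53.3 [-0.013  0.158  0.035]
46 46 11.8  F [ 0.446 -0.01  -3.299] w 52.6 [-0.149  0.226 -0.099]
54 54 12.73  F [-0.051  0.201 -3.188] w 53.0 [-0.122  0.253 -0.079]
62 62 13.67  F [ 0.581  0.527 -3.512] w 53.0 [0.018 0.083 0.107]
62 62 14.22  F [ 0.174  0.626 -4.095] w 57.2 [0.05  0.038 0.197]
62 62 14.78  F [-0.557 -0.387 -4.387] w 61.1 [0.039 0.016 0.127]
62 62 15.34  F [-0.633 -1.649 -3.425] w 65.1 [0.043 0.021 0.153]
62 62 15.9  F [ 0.645  0.527 -3.348] w 69.1 [0.036 0.041 0.146]
62 62 16.46  F [ 0.069 -1.304 -2.543] w 72.9 [0.027 0.054 0.137]
70 70 17.4  F [ 0.251  1.968 -4.808] w 73.2 [-0.078  0.292  0.026]
```

View pics/c2.png

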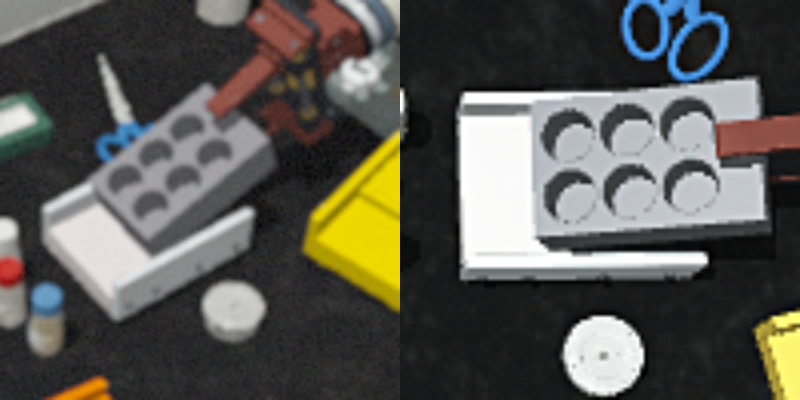

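Pictures: the block is at about 70°, wells up, resting on the lower finger, and the force on the tool is about −4 N in z as expected. I'll check how far the foot sticks out, then lower it to flat.

Run:
```python
from h import *
p,T=campose("top")
for v in(165,198.7):
    y=ray(p,T,320+(133 if v<180 else 140)/4-.4,v,93); print(y, "s~",(y[1]-134.4-17.1)/np.sin(np.radians(70)))
for th in(75,80,85,88,90):
    if go(th,70,73,rate=25): break
cv2.imwrite("pics/t3.png",viewer.camera("top")); cv2.imwrite("pics/s3.png",viewer.camera("scene"))
a=cv2.resize(cv2.imread("pics/s3.png")[110:240,290:420],(400,400));b=cv2.resize(cv2.imread("pics/t3.png")[140:240,320:420],(400,400))
cv2.imwrite("pics/c3.png",np.hstack([a,b]))
```

```text
[678.359 164.833  93.   ] s~ 14.189034510977342
[579.65  162.168  93.   ] s~ 11.35313577633452
75 70 18.15  F [ 0.004  1.284 -4.026] w 73.2 [-0.012 -0.041 -0.103]
80 70 18.8  F [-0.001  1.442 -4.023] w 73.0 [ 0.001 -0.015 -0.067]
85 70 19.45  F [ 0.242  1.657 -4.496] w 73.2 [ 0.009  0.006 -0.074]
88 70 19.9  F [-0.472  1.184 -3.2  ] w 73.1 [ 0.004  0.023 -0.158]
90 70 20.25  F [0.214 0.623 0.438] w 72.9 [ 0.255 -0.142  0.432]
```

View pics/c3.png

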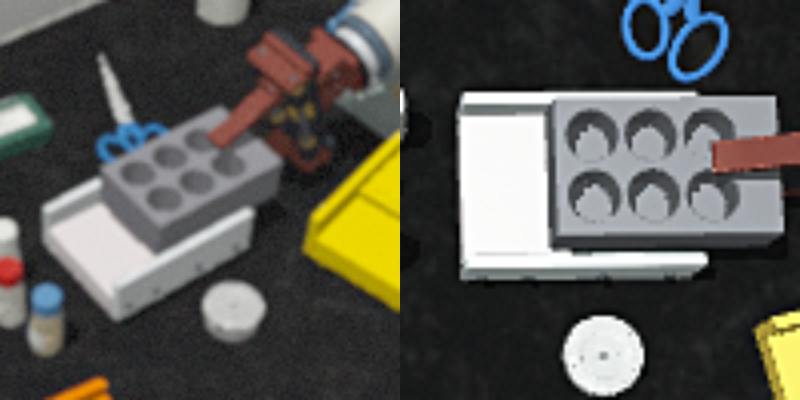

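The block now lies on the bed: tool force is back to about 0 and the wells are up. The foot edge is at crop column ~550–555 and the top end at ~777–783. I'll measure the overhang more carefully with a contour, before letting go.

Run:
```python
from h import *
p,T=campose("top"); ex=np.array([np.cos(YAW),np.sin(YAW)]);ey=np.array([-ex[1],ex[0]])
im=cv2.imread("pics/t3.png"); g=im.astype(int)
def edges(v,lo,hi,step=.25):   # strongest grey gradient along a row, sub-pixel
    r=cv2.GaussianBlur(g.sum(2).astype(np.float32),(1,3),0)[v]; d=np.abs(np.diff(r)); k=lo+np.argmax(d[lo:hi])
    w=d[k-1:k+2]; return k+.5+(w*[-1,0,1]).sum()/w.sum(), d[k]
for v in(168,172,178,184,190,195):
    o=[]
    for lo,hi in((353,363),(409,420)):
        u,c=edges(v,lo,hi); q=ray(p,T,u,v,102)[:2]-FENCE; o+=[round(u,2),int(c),(q@ex).round(1),(q@ey).round(1)]
    print(v,o)
p2=lambda u,v:(ray(p,T,u,v,102)[:2]-FENCE)
for u,v in((357.4,164.6),(358.6,198.7),(413.9,163.9),(415.4,198)): q=p2(u,v);print("corner",(q@ex).round(1),(q@ey).round(1))
for u,v in((334.9,163.4),(397,204.5)): q=ray(p,T,u,v,68)[:2]-FENCE; print("cheek",q@ex,q@ey)
```

```text
168 [np.float64(355.7), 254, np.float64(23.3), np.float64(-37.1), np.float64(413.55), 440, np.float64(-142.9), np.float64(-36.0)]
172 [np.float64(355.81), 385, np.float64(23.4), np.float64(-25.4), np.float64(413.9), 279, np.float64(-143.2), np.float64(-24.1)]
178 [np.float64(356.4), 422, np.float64(22.3), np.float64(-7.8), np.float64(410.48), 4, np.float64(-132.2), np.float64(-6.6)]
184 [np.float64(356.54), 596, np.float64(22.5), np.float64(9.6), np.float64(414.54), 228, np.float64(-142.8), np.float64(11.1)]
190 [np.float64(356.56), 602, np.float64(23.1), np.float64(27.0), np.float64(415.25), 371, np.float64(-143.7), np.float64(28.5)]
195 [np.float64(356.58), 607, np.float64(23.5), np.float64(41.3), np.float64(415.5), 580, np.float64(-143.5), np.float64(43.0)]
corner 18.1 -47.1
corner 18.2 52.0
corner -144.7 -48.1
corner -142.7 51.6
cheek 79.48055054038302 -61.233242367599765
cheek -97.66720974557761 63.43688781924529
```

The top end is at −143 mm (48 mm past the bed) and the foot is about 17 mm behind the fence, straight within about 1°. All within limits, so I release downward and withdraw along the finger axis.

Run:
```python
from h import *
s=env.read_state(); P=np.array(s["tool_pos"])
print(env.move_l(list(P-[0,0,5]),rate=20,f_stop=20),env.read_state()["force"])
P=np.array(env.read_state()["tool_pos"]); z=R.from_quat(env.read_state()["orientation"]).as_matrix()[:,2]
print(env.move_l(list(P-70*z),rate=60,f_stop=10),env.read_state()["force"])
P=P-70*z; env.move_l(list(P+[0,-20,120]),rate=150)
env.hold(.5)
im=viewer.camera("top"); im2=viewer.camera("scene")
a=cv2.resize(im2[110:240,290:420],(400,400));b=cv2.resize(im[140:240,320:420],(400,400))
cv2.imwrite("pics/c4.png",np.hstack([a,b])); print(env.read_state()["time_s"])
```

```text
False [-0.964  0.285  0.22 ]
False [0.777 0.384 0.027]
23.6
```

View pics/c4.png

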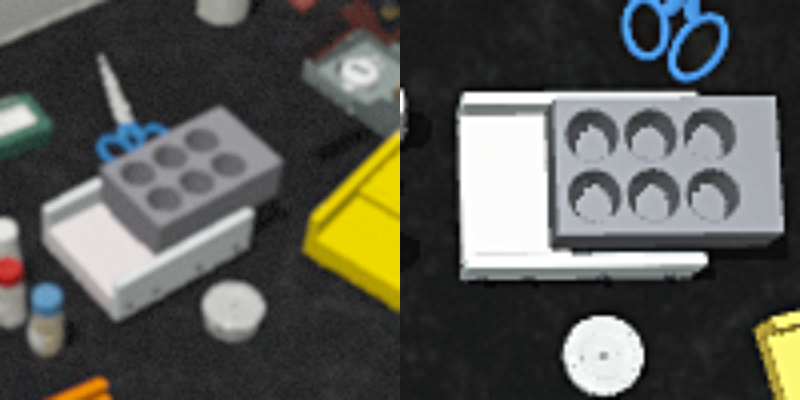

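The pictures show the block lying flat and straight with its wells up, unmoved by the release (top end still at crop columns 777–783). The dish and vials have not moved, and the robot is clear.

```bash
python3 -c "
from station import workorder
print(workorder.sign_off())"
```

```text
the job is handed in; nothing more can be done
None
```

The vial block lies flat and straight on the rubber bed, wells up and its foot about 17 mm behind the fence edge; it was supported all the way down, the vials and dish were not touched, and the job was handed in at about 24 s.

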